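# Hang the batch stamps on the stamp rack in order of size

### The job

Stamping the cartons is done and the rubber stamps must not be left standing on their faces: hang the four stamps from the table on the four empty hangers of the stamp rack, each slid in from the front by its neck so that it hangs upright from its knob behind the hanger's lips. Put them in order of size: the largest stamp already hangs at one end of the rack and stays there, the next largest goes beside it, and so on down to the smallest at the other end.

Things in the scene. Friction and masses are not known exactly. Their poses are not given: they have to be found in the camera images.
- stamp_70: rubber stamp: wooden block 70 mm wide (its y), 44 mm deep (x), 26 mm high with the rubber sole; over its middle a neck 11 mm in diameter from 26 to 56 mm, then a black knob 32 to 34 mm in diameter from 56 mm (flat underside) to 98 mm, gripped from above by its sides. Heights above the origin, the centre of the underside; z up. Stands on the table at the start
- stamp_56: rubber stamp: wooden block 56 mm wide (its y), 44 mm deep (x), 26 mm high with the rubber sole; over its middle a neck 11 mm in diameter from 26 to 56 mm, then a black knob 32 to 34 mm in diameter from 56 mm (flat underside) to 98 mm, gripped from above by its sides. Heights above the origin, the centre of the underside; z up. Stands on the table at the start
- stamp_42: rubber stamp: wooden block 42 mm wide (its y), 44 mm deep (x), 26 mm high with the rubber sole; over its middle a neck 11 mm in diameter from 26 to 56 mm, then a black knob 32 to 34 mm in diameter from 56 mm (flat underside) to 98 mm, gripped from above by its sides. Heights above the origin, the centre of the underside; z up. Stands on the table at the start
- stamp_28: rubber stamp: wooden block 28 mm wide (its y), 44 mm deep (x), 26 mm high with the rubber sole; over its middle a neck 11 mm in diameter from 26 to 56 mm, then a black knob 32 to 34 mm in diameter from 56 mm (flat underside) to 98 mm, gripped from above by its sides. Heights above the origin, the centre of the underside; z up. Stands on the table at the start
- stamp_84: rubber stamp: wooden block 84 mm wide (its y), 44 mm deep (x), 26 mm high with the rubber sole; over its middle a neck 11 mm in diameter from 26 to 56 mm, then a black knob 32 to 34 mm in diameter from 56 mm (flat underside) to 98 mm, gripped from above by its sides. Heights above the origin, the centre of the underside; z up. The largest; hangs at hanger_1, at one end of the row, from the start
- hanger_1: the end hanger (left or right) that holds the largest stamp: steel fork, level slot 21 mm wide for a stamp's neck; the knob rests on the two prongs, upper face 85 mm above the table. Origin: on that face where the stamp's axis hangs, so a hung stamp's origin lies 56 mm below. x level into the slot, away from the robot, y along the row, z up. Five alike in a straight row, 96 mm apart
- hanger_2: one of the three middle hangers, empty. Like all five: prongs 4 mm thick, open to -x; the slot ends at x = +10 mm, the mouth flares from x = -28 to -41 mm, and lips at x = -25 to -28 mm rise 4 mm over the prongs' upper face, so the knob must pass above them and be let down behind them
- hanger_3: one of the three middle hangers, empty; made as hanger_1 and hanger_2. The rack's bar carries them at x = 34 to 46 mm, nowhere above the prongs; beneath the forks it is free down to the rack's base plate, whose top is 6 mm above the table
- hanger_4: one of the three middle hangers, empty; made as hanger_1 and hanger_2. Behind the rack, beyond x = 0.62 m from the robot base, stand stacks of cartons up to 0.28 m high, to be kept clear of when swinging across
- hanger_5: the empty hanger at the other end of the row, 384 mm from hanger_1; made as hanger_1 and hanger_2
Mind the look-alikes: they are no part of the job. Leave any green look-alike of the stamp_28 alone.

How it is judged:
At the end, for the whole second after the job is handed in: The 84, 70, 56, 42 and 28 mm stamps hang in this order along the row, from hanger_1 (the largest, where it was) to the other end, one to a hanger: each axis within about 10 mm of its hanger's middle, origin 52 to 61 mm below the prongs' upper face, upright within 0.12 rad, released and at rest (horizontal distance between stamp_84 and hanger_1 below 0.012 m and x of stamp_84 in the frame of hanger_1 between -0.013 and 0.013 m and z of stamp_84 in the frame of hanger_1 between -0.061 and -0.052 m and angle between each of stamp_84, stamp_70, stamp_56, stamp_42, stamp_28's own z axis and vertical below 0.12 rad and linear speed of each of stamp_84, stamp_70, stamp_56, stamp_42, stamp_28 below 0.02 m/s and angular speed of each of stamp_84, stamp_70, stamp_56, stamp_42, stamp_28 below 0.3 rad/s and horizontal distance between stamp_70 and hanger_1 between 0.086 and 0.106 m and x of stamp_70 in the frame of hanger_1 between -0.013 and 0.013 m and z of stamp_70 in the frame of hanger_1 between -0.061 and -0.052 m and horizontal distance between stamp_56 and hanger_1 between 0.182 and 0.202 m and x of stamp_56 in the frame of hanger_1 between -0.013 and 0.013 m and z of stamp_56 in the frame of hanger_1 between -0.061 and -0.052 m and horizontal distance between stamp_42 and hanger_1 between 0.278 and 0.298 m and x of stamp_42 in the frame of hanger_1 between -0.013 and 0.013 m and z of stamp_42 in the frame of hanger_1 between -0.061 and -0.052 m and horizontal distance between stamp_28 and hanger_1 between 0.374 and 0.394 m and x of stamp_28 in the frame of hanger_1 between -0.013 and 0.013 m and z of stamp_28 in the frame of hanger_1 between -0.061 and -0.052 m); the robot touches nothing.
It also fails if it takes over 136 s, if anything falls off the work surface, if the arm or the gripper's body presses on something with over 40 N, if the wrist force passes 120 N, or if a joint passes its speed limit or range.

### The arm

A 7-joint arm with a two-finger parallel gripper is mounted at the origin on a cart in front of the work surface, level with it; the furniture and walls round the work are solid. World frame = base frame: x ahead of the robot, y to its left, z up, the work surface at z = 0. Lengths are in m, angles in rad, forces in N, time in s.
With the tool pointing down it reaches from about 0.4 to 0.9 m from the base axis. Payload 5.5 kg.
Tool frame: the origin (TCP) lies at the very end of the fingers, on their centre line; the grasp point (between the pads) lies 19 mm behind it; z points along the fingers, y is the line along which they close (so a half turn about z gives the same grasp; the last joint's range is limited). The gripper opens to 85 mm and grips with 20 to 120 N. Pads are 22 mm wide; open, the fingers measure 114 mm over their backs; the gripper's body (76 mm by 85 mm) begins 54 mm behind the grasp point. The pads swing forward as they close: fully open they stand 13 mm farther back than shut.
Start: joints at [-0.963, 0.501, -0.427, 1.55, 0.221, 1.138, -0.21], TCP at [0.22, 0.612, 0.231] pointing down, gripper open.
Joint ranges: [-2.88, 2.88], [-0.31, 2.03], [-1.54, 1.56], [0.2, 2.42], [-1.41, 4.55], [0.19, 2.02], [-2.57, 2.57]. Speed limits (rad/s): [2.57, 2.57, 3.14, 3.14, 3.14, 3.14, 3.14].

### API

Orientations are given as a unit quaternion [w, x, y, z].
In Python, from bench import telemetry, imaging, ctrl gives the robot as it stands.
- The arm moves only by the tool drive_tool, never from a script. Its argument "motion" is a list of rows, each a list of 4 numbers: the shift along the world's x, y, z in m, then the turn about the world's z in degrees. A call has 1 to 8 rows; each row shifts and turns the commanded pose from where the row before left it; what a row does not reach is not made up. A row lasts 1/8 s, in which the tool goes at most 62.5 mm and 10.7 degrees, less where a joint would pass 70% of its speed; a pose out of reach is approached as far as the arm can. A call is refused whole if a number of a shift passes 0.0625 or a number of a turn 10.7, either way. A call with a gripper value outside its range is refused whole. "grip" is the finger opening in m, from 0 to 0.0854, set as the call begins (left out, the last holds). The fingers move at their own pace and stop on an object; "force" is the grip in N (left out, the last holds). Time passes only in rows, so rows that do not move let the fingers close. It gives the time, the measured TCP pose, the force, the opening and the grip force at its end, in the units of the state.
- telemetry.get_obs(): the state, without advancing time (a new reading comes with each control period).
- imaging.get_image(name): name is "scene" or "top" or "wrist"; returns a dict with "frame" (420x560x3 uint8, red, green, blue), "z_map" (420x560 float32, m along the optical axis (not along the pixel's ray), 0 where there is no reading), "fx", "fy", "cx", "cy" (pixels), "cam_to_world" (4x4, takes a point from camera to world coordinates); the wrist camera has in their place "mount" (4x4, takes a point from camera to tool coordinates, whose origin is the TCP and whose axes are the flange's). Camera axes: x right, y up, looking along -z (the intrinsics and any distortion apply to the point x, -y, -z); pixel columns grow to the right and rows downward; lengths in m; the calibration is good to about 2 mm. A picture is of the moment at which its call begins: read the wrist's pose just before it.
- ctrl.finish_job(): hands the job in; it is judged then, once.
The state is a dict: "time": time; "q": joint angles; "joint_vel": joint speeds; "effort": joint torques, N m; "position": TCP position; "tool_rot": TCP orientation; "wrist_force": force on the tool from outside, world axes, zero at the start; "ft_torque": the same for the moment, N m; "grip_width": finger opening in m; "grip_force": force on a finger pad.
Only numpy, scipy, OpenCV 4.12 (cv2) and the standard library are available. Lean on these libraries where they do the work, as an engineer would, in place of code of your own. Each camera call takes 0.05 s, during which the arm holds its last target. There are 200 camera calls.

## Working session

There is one attempt and no reset: what is moved stays moved. The work goes in short steps, Python scripts to look and compute and a tool call to move; the robot and the scene stay as the last step left them, time stands still between calls to the robot, and variables do not carry over. Pictures are saved under pics/ and viewed, at most 14 in all, crops included, and the job is handed in when it is done.

Besides the shell and the picture viewer there is one more tool, called after ">>>" as a command line: name --pt "numbers of a row" for each row, then --argument value for the rest. drive_tool: Moves the arm, as the interface text tells. Its arguments: {"type":"object","properties":{"motion":{"type":"array"},"grip":{"type":"number"},"force":{"type":"number"}},"required":["motion"]}

```bash
mkdir -p pics; cat > h.py <<'E'
import numpy as np, cv2
from bench import telemetry, imaging, ctrl
def grab(n,save=None):
    d=imaging.get_image(n)
    if save: cv2.imwrite('pics/'+save,d['frame'][:,:,::-1])
    return d
def pts(d,T=None):
    T=d['cam_to_world'] if T is None else T
    z=d['z_map']; v,u=np.mgrid[:z.shape[0],:z.shape[1]]
    P=np.stack([(u-d['cx'])/d['fx']*z,-(v-d['cy'])/d['fy']*z,-z],-1)
    return P@T[:3,:3].T+T[:3,3]
E
python3 - <<'E'
from h import *
for n in('scene','top'):
    d=grab(n,n+'1.png'); np.savez('/tmp/'+n,**d); print(n,[k for k in d],d['fx'],np.round(d['cam_to_world'],3).tolist())
print(telemetry.get_obs())
a=cv2.imread('pics/scene1.png');b=cv2.imread('pics/top1.png')
E
```

```text
scene ['frame', 'z_map', 'fx', 'fy', 'cx', 'cy', 'cam_to_world'] 442.22858620468327 [[0.659, 0.416, -0.627, -0.256], [-0.752, 0.386, -0.535, -0.614], [0.019, 0.824, 0.567, 0.73], [0.0, 0.0, 0.0, 1.0]]
top ['frame', 'z_map', 'fx', 'fy', 'cx', 'cy', 'cam_to_world'] 393.2423829502638 [[-0.041, 0.976, -0.213, 0.252], [-0.999, -0.039, 0.012, 0.007], [0.004, 0.213, 0.977, 1.172], [0.0, 0.0, 0.0, 1.0]]
{'time': 0.1, 'q': array([-0.96281261,  0.50174976, -0.42682631,  1.55134153,  0.22080178,
        1.13830657, -0.21032186]), 'joint_vel': array([-0.00012666, -0.00023865, -0.00012132, -0.00321713, -0.00081422,
        0.00017647,  0.00022603]), 'effort': array([-1.12516346e-02, -5.70813668e+01, -5.83852082e+00, -2.81748730e+01,
        1.05262027e-02,  5.51460951e-03,  4.03264323e-06]), 'position': array([0.21951129, 0.61114926, 0.23036908]), 'tool_rot': array([-1.82577437e-04,  1.71518029e-01,  9.85180593e-01, -8.55645743e-04]), 'wrist_force': array([-0.44602564, -0.14491875,  0.47042074]), 'ft_torque': array([0.02100022, 0.01964514, 0.02548129]), 'grip_force': 0.0, 'grip_width': 0.08543884099177802}
```

View pics/top1.png

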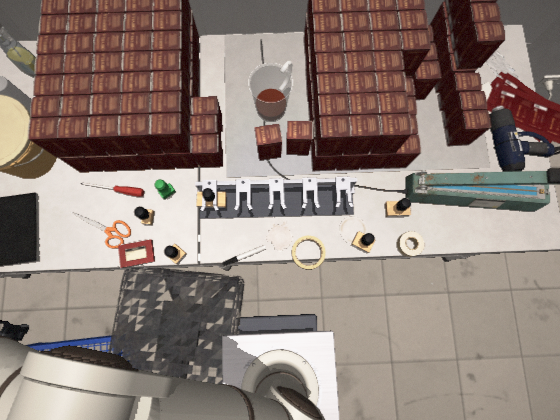

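View pics/scene1.png

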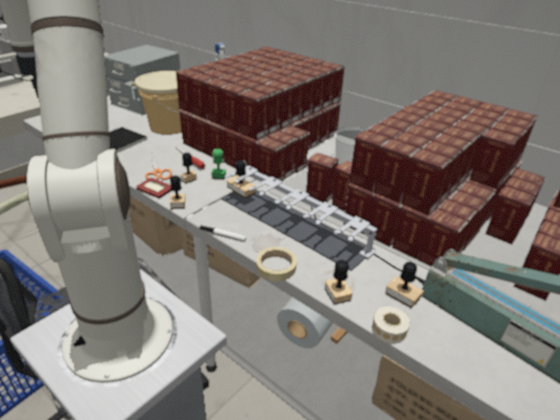

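The top view shows black-knobbed stamps at (144,213), (175,253), (365,240) and (400,206). The 84 hangs at (208,196), the left (+y) end, and the green look-alike is at (164,188). The row runs right to (345,185).

```bash
python3 - <<'E'
from h import *
from scipy import ndimage as N
for n in('top','scene'):
    d=dict(np.load(f'/tmp/{n}.npz')); P=pts(d); f=d['frame'].astype(int); hsv=cv2.cvtColor(d['frame'],cv2.COLOR_RGB2HSV)
    roi=(P[...,0]>.3)&(P[...,0]<.62)&(abs(P[...,1])<.6)
    k=roi&(P[...,2]>.05)&(P[...,2]<.14)&(f.max(-1)<70)
    L,m=N.label(k)
    for i in range(1,m+1):
        q=P[L==i]
        if len(q)>25: print(n,'knob',len(q),np.round(np.median(q,0),4),np.round((q.min(0)+q.max(0))/2,4),'px',np.round(N.center_of_mass(L==i))[::-1])
    w=roi&(P[...,2]>.012)&(P[...,2]<.06)&(hsv[...,0]>8)&(hsv[...,0]<28)&(hsv[...,1]>70)&(f.max(-1)>120)
    L,m=N.label(w)
    for i in range(1,m+1):
        s=L==i
        q=P[s]; 
        if len(q)<25: continue
        t=q[q[:,2]>np.percentile(q[:,2],80)-.008]
        r=cv2.minAreaRect((t[:,:2]*1000).astype(np.float32))
        print(n,'block',len(q),np.round(r[0],1),np.round(r[1],1),round(r[2],1),'z',np.round(np.median(t[:,2]),3))
    if n=='top':
        g=roi&(P[...,2]>.07)&(P[...,2]<.11)&(f.min(-1)>140)&(abs(P[...,1])<.32)
        L,m=N.label(g)
        for i in range(1,m+1):
            q=P[L==i]
            if len(q)>20: print('fork',len(q),np.round(q.min(0),3),np.round(q.max(0),3),np.round(q.mean(0),3))
E
python3 - <<'E'
import cv2
a=cv2.imread('pics/top1.png')[165:275,110:430]
cv2.imwrite('pics/c1.png',cv2.resize(a,(800,275),interpolation=cv2.INTER_CUBIC))
E
```

```text
top knob 153 [ 0.5231 -0.4147  0.0624] [ 0.5493 -0.4451  0.0651] px [419. 191.]
top knob 30 [0.5682 0.3108 0.0695] [0.5725 0.3161 0.0718] px [164. 188.]
top knob 117 [0.5331 0.1782 0.1228] [0.5357 0.1799 0.1076] px [208. 195.]
top knob 132 [ 0.4916 -0.3672  0.0926] [ 0.4943 -0.3712  0.0787] px [403. 204.]
top knob 26 [ 0.5036 -0.5797  0.0663] [ 0.5037 -0.5833  0.0615] px [473. 199.]
top knob 126 [0.4965 0.3723 0.0929] [0.4987 0.3743 0.0781] px [141. 213.]
top knob 118 [ 0.3958 -0.2563  0.0943] [ 0.3975 -0.2581  0.0802] px [367. 239.]
top knob 122 [0.3837 0.2857 0.0937] [0.3846 0.2886 0.08  ] px [171. 252.]
top block 66 [539.3 216.2] [13.4 40.1] 89.2 z 0.055
top block 125 [535.2 152.1] [23.5 43.4] 87.9 z 0.055
top block 206 [ 494.8 -373.1] [69.5 44.2] 88.9 z 0.026
top block 25 [523.4 186.8] [19.1 10.6] 87.0 z 0.056
top block 67 [498.6 377.3] [27.3 41.4] 82.4 z 0.026
top block 158 [ 397.6 -259.6] [55.6 42.4] 59.1 z 0.026
top block 307 [374.3 -96.4] [94.1 94.5] 87.7 z 0.025
top block 106 [385.3 291.1] [42.5 40.5] 48.2 z 0.026
fork 1680 [ 0.493 -0.243  0.071] [0.587 0.223 0.094] [ 0.554 -0.02   0.084]
fork 43 [0.498 0.193 0.08 ] [0.535 0.207 0.093] [0.515 0.199 0.086]
scene knob 90 [0.4915 0.3652 0.081 ] [0.4944 0.3692 0.0807] px [187. 160.]
scene knob 121 [0.5292 0.1725 0.114 ] [0.5321 0.1764 0.1098] px [240. 167.]
scene knob 116 [0.3767 0.2792 0.0826] [0.3805 0.283  0.0749] px [175. 183.]
scene knob 229 [ 0.389  -0.2682  0.0883] [ 0.3962 -0.2654  0.0792] px [341. 270.]
scene knob 217 [ 0.4846 -0.3794  0.0827] [ 0.4893 -0.3774  0.0791] px [409. 272.]
scene block 42 [494.9 368. ] [19.2 36.7] 75.3 z 0.026
scene block 110 [532.6 175.1] [80.7 36.6] 85.6 z 0.056
scene block 77 [382.9 286.3] [40.  34.6] 49.1 z 0.028
scene block 247 [ 395.3 -263. ] [55.2 38.9] 61.8 z 0.027
scene block 344 [ 493.  -377.7] [66.6 46.5] 87.0 z 0.027
```

View pics/c1.png

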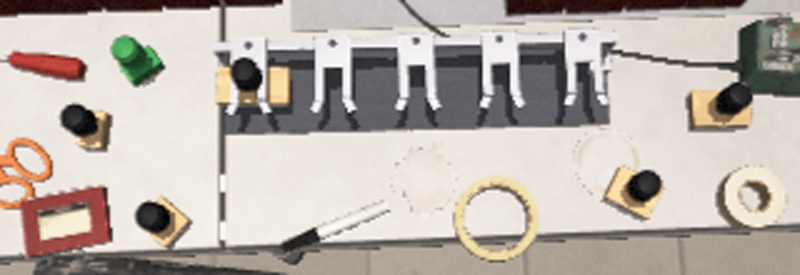

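The order is clear: 70 at (400,206), 56 at (365,240), 42 at (175,253), 28 at (144,213). Their measured block widths (69, 56, 42, 27 mm) match. The green one at (164,188) is left alone. Next I measure the rack.

```bash
python3 - <<'E'
from h import *
from scipy import ndimage as N
for n in('top','scene'):
    d=dict(np.load(f'/tmp/{n}.npz')); P=pts(d); f=d['frame'].astype(int)
    g=(P[...,2]>.072)&(P[...,2]<.1)&(f.min(-1)>110)&(P[...,0]>.47)&(P[...,0]<.6)&(P[...,1]>-.28)&(P[...,1]<.24)
    q=P[g]; print(n,len(q),np.percentile(q[:,2],[10,50,90]).round(4))
    # rack direction from back edge: per y bin max x
    for lab,sel in(('all',q),):
        ys=np.arange(-.26,.24,.012); b=[]
        for y in ys:
            s=sel[(abs(sel[:,1]-y)<.006)]
            b.append((y,s[:,0].min() if len(s) else 0,s[:,0].max() if len(s) else 0))
        b=np.array(b); ok=b[:,2]>.56; print('back fit slope,x0',np.polyfit(b[ok,0],b[ok,2],1).round(4),np.polyfit(b[ok,0],b[ok,2],1)[0]*57.3)
    sl=np.polyfit(b[ok,0],b[ok,2],1)
    r=q[:,0]-sl[0]*q[:,1]-sl[1]   # 0 at back
    s=q[(r<-.045)&(r>-.075)]
    h,e=np.histogram(s[:,1],np.arange(-.28,.24,.004))
    L,m=N.label(h>0)
    for i in range(1,m+1):
        idx=np.where(L==i)[0]; a=s[(s[:,1]>=e[idx[0]])&(s[:,1]<=e[idx[-1]+1])]
        print(len(a),'y',a[:,1].min().round(4),a[:,1].max().round(4),'mean',a.mean(0).round(4))
    print('front-most r',np.percentile(r,[0,.5,2,99.5]).round(4))
E
```

```text
top 1788 [0.0807 0.0847 0.0878]
back fit slope,x0 [0.0161 0.5821] 0.9250402132172642
35 y -0.2211 -0.2118 mean [ 0.5187 -0.2166  0.085 ]
32 y -0.19 -0.1814 mean [ 0.518  -0.1856  0.0855]
38 y -0.1253 -0.1156 mean [ 0.5191 -0.1206  0.0858]
35 y -0.0945 -0.0849 mean [ 0.5193 -0.0894  0.0859]
41 y -0.0292 -0.0193 mean [ 0.5218 -0.0243  0.086 ]
38 y 0.0023 0.0115 mean [0.5224 0.0065 0.0854]
30 y 0.0678 0.0742 mean [0.523  0.071  0.0861]
30 y 0.0991 0.1056 mean [0.5245 0.1024 0.0851]
28 y 0.1624 0.1705 mean [0.5243 0.1663 0.0855]
29 y 0.1933 0.2017 mean [0.5216 0.198  0.0861]
front-most r [-0.0888 -0.0867 -0.084   0.0019]
scene 1543 [0.0801 0.0859 0.0882]
back fit slope,x0 [0.0123 0.5835] 0.7031003757253128
35 y -0.2245 -0.2133 mean [ 0.5196 -0.2201  0.0869]
33 y -0.193 -0.1832 mean [ 0.5199 -0.1888  0.0866]
29 y -0.1286 -0.1185 mean [ 0.5226 -0.1242  0.0869]
33 y -0.0981 -0.0867 mean [ 0.5221 -0.0932  0.0865]
28 y -0.0335 -0.0216 mean [ 0.5232 -0.0284  0.0863]
28 y -0.0013 0.0093 mean [0.5238 0.0032 0.0866]
27 y 0.0615 0.0744 mean [0.5234 0.0675 0.0867]
30 y 0.0912 0.1039 mean [0.5235 0.0979 0.0869]
26 y 0.1592 0.1703 mean [0.5241 0.1638 0.0862]
1 y 0.179 0.179 mean [0.5344 0.179  0.0793]
18 y 0.1898 0.2018 mean [0.5193 0.1946 0.0869]
front-most r [-0.0906 -0.0889 -0.0865  0.0019]
```

>>> drive_tool --pt "0.04 -0.04 0 3" --pt "0.05 -0.04 0 3" --pt "0.05 -0.04 0 3" --pt "0.05 -0.04 0 0" --pt "0.04 -0.04 0 0" --pt "0.03 -0.03 0 0" --pt "0 0 0 0" --grip 0.07

```text
time: 0.98
position: [0.4799, 0.3797, 0.2305]
tool_rot: [0.0, 0.098, 0.995, -0.001]
wrist_force: [-0.4, 0.9, 0.3]
grip_width: 0.0697
grip_force: 0.0
```

```bash
cat >> h.py <<'E'
from scipy.spatial.transform import Rotation as R
from scipy import ndimage as N
def wrist(save=None):
    o=telemetry.get_obs(); w,x,y,z=o['tool_rot']; T=np.eye(4); T[:3,:3]=R.from_quat([x,y,z,w]).as_matrix(); T[:3,3]=o['position']
    d=grab('wrist',save); P=pts(d,T@d['mount']); return o,d,P
def stamp(near,save=None,rad=.06):
    o,d,P=wrist(save); f=d['frame'].astype(int); hsv=cv2.cvtColor(d['frame'],cv2.COLOR_RGB2HSV)
    nr=(np.hypot(P[...,0]-near[0],P[...,1]-near[1])<rad)&(d['z_map']>0)
    k=nr&(P[...,2]>.07)&(P[...,2]<.13)&(f.max(-1)<80)
    q=P[k]; t=q[q[:,2]>q[:,2].max()-.02]
    (c,r)=cv2.minEnclosingCircle((t[:,:2]*1000).astype(np.float32))
    print('tcp',o['position'].round(4),'knob',len(q),np.round(c,1),round(r,1),'zmax',q[:,2].max().round(4))
    b=nr&(P[...,2]>.018)&(P[...,2]<.034)&(hsv[...,0]>8)&(hsv[...,0]<28)&(hsv[...,1]>70)&(f.max(-1)>100)
    q=P[b]
    if len(q)>20:
        r=cv2.minAreaRect((q[:,:2]*1000).astype(np.float32)); print('block',len(q),np.round(r[0],1),np.round(r[1],1),round(r[2],1),'z',np.median(q[:,2]).round(4))
E
python3 -c "
from h import *
stamp((.497,.372),'w1.png')"
```

```text
tcp [0.4799 0.3797 0.2305] knob 1142 [500.2 376.9] 15.9 zmax 0.0998
block 418 [487.8 378.1] [27.3 19.3] 80.8 z 0.0265
```

View pics/w1.png

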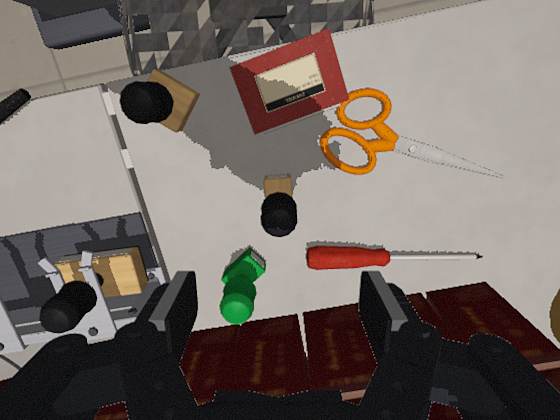

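Wrist view: stamp_28 is black-knobbed with a wood block at (279,213). The green one at (238,290) stays clear of the fingers.

>>> drive_tool --pt "0.01 -0.002 -0.03 2" --pt "0.009 -0.002 -0.04 0" --pt "0 0 -0.04 0" --pt "0 0 -0.035 0" --pt "0 0 -0.0225 0" --pt "0 0 0 0" --grip 0.07 --force 40

```text
time: 1.78
position: [0.492, 0.3811, 0.0616]
tool_rot: [-0.002, 0.075, 0.997, -0.001]
wrist_force: [-0.1, -0.0, 1.5]
grip_width: 0.07
grip_force: 0.0
```

>>> drive_tool --pt "0 0 0 0" --pt "0 0 0 0" --pt "0 0 0 0" --pt "0 0 0 0" --grip 0.02

```text
time: 2.28
position: [0.4959, 0.3813, 0.0654]
tool_rot: [0.001, 0.076, 0.997, 0.001]
wrist_force: [-1.5, -0.0, 6.3]
grip_width: 0.0312
grip_force: 39.2
```

>>> drive_tool --pt "0 0 0.02 0" --pt "0 0 0.04 0" --pt "0 -0.01 0.045 0" --pt "-0.01 -0.03 0.04 2" --pt "-0.01 -0.05 0.005 2" --pt "-0.01 -0.06 0 2" --pt "-0.01 -0.06 0 2" --pt "-0.01 -0.06 0 0"

```text
time: 3.28
position: [0.4448, 0.1088, 0.2151]
tool_rot: [0.001, 0.006, 1.0, 0.0]
wrist_force: [0.2, -0.3, -0.5]
grip_width: 0.031
grip_force: 39.2
```

>>> drive_tool --pt "0 -0.06 0 0" --pt "0 -0.06 0 0" --pt "0 -0.06 0 0" --pt "0 -0.06 0 0" --pt "0 -0.05 0 0" --pt "0 -0.03 0 0" --pt "0 0 0 0" --pt "0 0 0 0"

```text
time: 4.28
position: [0.4452, -0.2084, 0.2144]
tool_rot: [0.0, 0.006, 1.0, 0.0]
wrist_force: [0.2, 0.7, -0.6]
grip_width: 0.0313
grip_force: 39.2
```

>>> drive_tool --pt "0 0.003 -0.03 0" --pt "0 0.003 -0.04 0" --pt "0 0 -0.036 0" --pt "0 0 0 0" --pt "0 0 0 0"

```text
time: 4.9
position: [0.4461, -0.2028, 0.1091]
tool_rot: [0.001, 0.006, 1.0, -0.0]
wrist_force: [0.5, -1.1, -0.3]
grip_width: 0.0314
grip_force: 39.3
```

```bash
cat >> h.py <<'E'
def held(tag=None):
    o=telemetry.get_obs(); x0,y0=o['position'][:2]; print('tcp',o['position'].round(4))
    for n in('top','scene'):
        d=grab(n,tag and tag+n+'.png'); P=pts(d); f=d['frame'].astype(int); hsv=cv2.cvtColor(d['frame'],cv2.COLOR_RGB2HSV)
        b=(np.hypot(P[...,0]-x0,P[...,1]-y0)<.06)&(P[...,2]>.035)&(P[...,2]<.09)&(hsv[...,0]>8)&(hsv[...,0]<28)&(hsv[...,1]>70)&(f.max(-1)>70)
        q=P[b]
        if len(q)>20:
            r=cv2.minAreaRect((q[:,:2]*1000).astype(np.float32)); print(n,'block',len(q),np.round(r[0],1),np.round(r[1],1),round(r[2],1),'z',np.percentile(q[:,2],[50,95]).round(4),'y',q[:,1].min().round(4),q[:,1].max().round(4),'x',q[:,0].min().round(4),q[:,0].max().round(4))
E
python3 -c "
from h import *
held('a')"
```

```text
tcp [ 0.4461 -0.2028  0.1091]
top block 46 [ 435.  -202.9] [26.2 13.9] 88.3 z [0.0691 0.0718] y -0.2162 -0.1897 x 0.4284 0.4423
scene block 162 [ 449.7 -208.5] [27.4 42. ] 87.9 z [0.0714 0.0747] y -0.2218 -0.1942 x 0.4284 0.4704
```

>>> drive_tool --pt "0 0.003 -0.003 0" --pt "0.015 0 0 0" --pt "0.02 0 0 0" --pt "0.02 0 0 0" --pt "0.02 0 0 0" --pt "0.007 0 0 0" --pt "0 0 0 0" --pt "0 0 0 0"

```text
time: 6.0
position: [0.5262, -0.2005, 0.1046]
tool_rot: [-0.001, 0.007, 1.0, 0.0]
wrist_force: [-0.7, 0.6, -1.1]
grip_width: 0.0313
grip_force: 39.3
```

>>> drive_tool --pt "0.002 0 -0.005 0" --pt "0 0 -0.004 0" --pt "0 0 0 0" --pt "0 0 0 0"

```text
time: 6.5
position: [0.529, -0.2004, 0.0957]
tool_rot: [-0.0, 0.007, 1.0, 0.0]
wrist_force: [0.1, -0.4, -0.4]
grip_width: 0.0315
grip_force: 39.3
```

```bash
python3 -c "
from h import *
held('b')
o=telemetry.get_obs();print(o['position'],o['wrist_force'])
a=cv2.imread('pics/bscene.png')[150:330,230:450];cv2.imwrite('pics/bc.png',cv2.resize(a,(733,600),interpolation=cv2.INTER_CUBIC))"
```

```text
tcp [ 0.529  -0.2004  0.0957]
top block 30 [ 517.8 -206. ] [15.5 12.5] 87.9 z [0.0566 0.061 ] y -0.2139 -0.198 x 0.5117 0.5242
scene block 95 [ 529.2 -204.4] [35.  27.3] 0.6 z [0.0556 0.0592] y -0.2182 -0.1909 x 0.5117 0.5468
[ 0.52918096 -0.20043962  0.09595038] [-0.43444451 -0.05578005 -0.93558861]
```

View pics/bc.png

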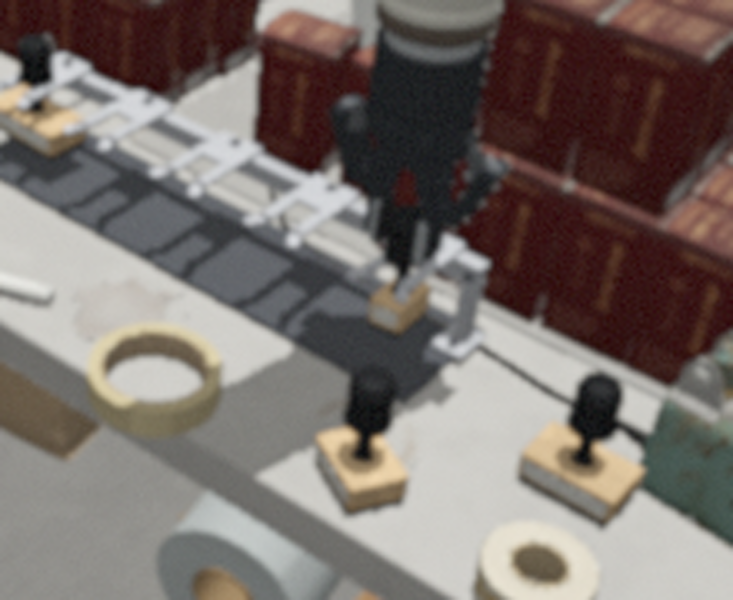

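The 28 sits in hanger 5 between the prongs, with its neck in the slot at about (405,270) in the crop. I let it down and release.

>>> drive_tool --pt "-0.001 0 -0.001 0" --pt "0 0 -0.001 0" --pt "0 0 0 0"

```text
time: 6.98
position: [0.5284, -0.2005, 0.0946]
tool_rot: [0.0, 0.007, 1.0, -0.0]
wrist_force: [-1.1, 0.7, 4.6]
grip_width: 0.0313
grip_force: 38.9
```

>>> drive_tool --pt "0 0 0 0" --pt "0 0 0 0" --pt "0 0 0 0" --pt "0 0 0 0" --grip 0.055

```text
time: 7.48
position: [0.528, -0.2004, 0.0937]
tool_rot: [-0.0, 0.007, 1.0, 0.0]
wrist_force: [-0.7, -0.4, -0.1]
grip_width: 0.0547
grip_force: 0.0
```

>>> drive_tool --pt "0 0 0.02 0" --pt "0 0 0.04 0" --pt "0 0 0.05 0" --pt "-0.03 -0.03 0.03 0" --pt "-0.02 -0.04 0 0" --pt "0 -0.05 0 0" --pt "0 -0.04 0 0" --pt "0 0 0 0"

```text
time: 8.48
position: [0.4763, -0.3647, 0.2336]
tool_rot: [-0.0, 0.01, 1.0, -0.001]
wrist_force: [-0.3, 0.6, -0.1]
grip_width: 0.0552
grip_force: 0.0
```

```bash
python3 -c "
from h import *
grab('scene','c1s.png')
stamp((.493,-.374),'w2.png')
a=cv2.imread('pics/c1s.png')[190:330,280:450];b=cv2.imread('pics/w2.png')
cv2.imwrite('pics/c2.png',np.hstack([cv2.resize(a,(400,330),interpolation=cv2.INTER_CUBIC),cv2.resize(b,(400,330))]))"
```

```text
tcp [ 0.4772 -0.3619  0.2334] knob 1195 [ 511.1 -389.5] 36.0 zmax 0.1079
block 1894 [ 497.1 -375.9] [68.9 46.7] 89.7 z 0.0266
```

View pics/c2.png

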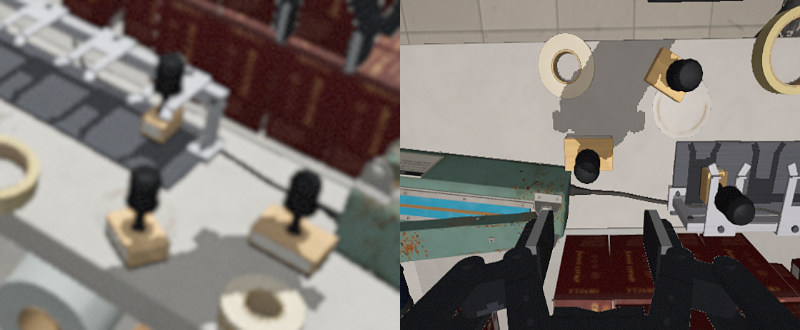

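The 28 hangs upright in hanger 5, at (165,110). The 70, at (587,165) in the right half, stands close to the teal box, so I check the finger clearance.

```bash
python3 -c "
from h import *
d=dict(np.load('/tmp/top.npz'));P=pts(d)
d2=dict(np.load('/tmp/scene.npz'));P2=pts(d2)
for y in(-.40,-.41,-.42,-.43,-.44,-.45,-.46):
  l=[]
  for x in np.arange(.43,.58,.015):
    h=[]
    for Q in(P,P2):
      s=Q[(abs(Q[...,0]-x)<.008)&(abs(Q[...,1]-y)<.005)]; h.append(int(1000*np.max(s[:,2])) if len(s) else -1)
    l.append(tuple(h))
  print(y,l)
"
```

```text
-0.4 [(32, 32), (4, -1), (3, 3), (27, 29), (29, 29), (-1, 30), (59, 48), (80, 63), (79, 32), (60, -509)]
-0.41 [(29, 33), (1, 2), (2, 3), (26, 29), (24, 30), (-1, 29), (83, 82), (112, 108), (82, 78), (85, -508)]
-0.42 [(3, 2), (0, 3), (7, 2), (3, 4), (4, 2), (1, 3), (110, 110), (116, 118), (112, 110), (114, 113)]
-0.43 [(3, 2), (4, 4), (5, 4), (3, 2), (1, 3), (2, 2), (86, 103), (122, 119), (123, 120), (122, 119)]
-0.44 [(2, 2), (2, 2), (1, 3), (3, 3), (3, 2), (25, 11), (84, 85), (126, 124), (126, 124), (124, 124)]
-0.45 [(3, 3), (3, 2), (2, 3), (2, 3), (2, 2), (23, 16), (82, 84), (127, 126), (130, 126), (126, 127)]
-0.46 [(4, 3), (2, 2), (2, 3), (3, 3), (4, 2), (26, 30), (81, 81), (131, 130), (129, 130), (127, 128)]
```

>>> drive_tool --pt "0.006 -0.005 -0.02 -10" --pt "0.006 -0.005 -0.02 -10" --pt "0.006 -0.004 -0.02 -10" --pt "0 0 -0.01 -10" --pt "0 0 0 0" --pt "0 0 0 0" --grip 0.06

```text
time: 9.32
position: [0.4968, -0.3733, 0.1644]
tool_rot: [0.0, 0.346, 0.938, 0.0]
wrist_force: [-0.2, 0.0, -0.2]
grip_width: 0.0601
grip_force: 0.0
```

>>> drive_tool --pt "-0.002 -0.001 -0.03 0" --pt "0 -0.001 -0.035 0" --pt "0 0 -0.025 0" --pt "0 0 -0.01 0" --pt "0 0 0 0" --pt "0 0 0 0"

```text
time: 10.07
position: [0.495, -0.377, 0.0653]
tool_rot: [0.001, 0.348, 0.938, -0.0]
wrist_force: [0.6, 0.1, 0.4]
grip_width: 0.0601
grip_force: 0.0
```

>>> drive_tool --pt "0 0 0 0" --pt "0 0 0 0" --pt "0 0 0 0" --pt "0 0 0 0" --grip 0.02

```text
time: 10.58
position: [0.4948, -0.3767, 0.0648]
tool_rot: [0.001, 0.348, 0.937, -0.0]
wrist_force: [-1.3, 1.7, 5.7]
grip_width: 0.0307
grip_force: 39.4
```

>>> drive_tool --pt "0 0 0.02 0" --pt "-0.005 0 0.045 0" --pt "-0.01 0.01 0.045 0" --pt "-0.015 0.03 0.04 0" --pt "-0.01 0.05 0 0" --pt "-0.005 0.06 0 0" --pt "0 0.06 0 0" --pt "0 0.06 0 0"

```text
time: 11.58
position: [0.4488, -0.1048, 0.215]
tool_rot: [0.001, 0.348, 0.937, 0.0]
wrist_force: [1.4, -0.1, 0.2]
grip_width: 0.0307
grip_force: 39.8
```

>>> drive_tool --pt "0 0.06 0 0" --pt "0 0.06 0 0" --pt "0 0.05 0 0" --pt "0 0.02 -0.02 0" --pt "0 0 -0.04 0" --pt "0 0 -0.045 0" --pt "0 0 0 0" --pt "0 0 0 0"

```text
time: 12.58
position: [0.4501, 0.0837, 0.1104]
tool_rot: [0.001, 0.348, 0.937, 0.0]
wrist_force: [0.3, 0.7, -0.7]
grip_width: 0.0307
grip_force: 39.8
```

```bash
python3 -c "
from h import *
held('d')"
```

```text
tcp [0.4501 0.0837 0.1104]
scene block 278 [450.6  82.1] [70.9 43.2] 88.0 z [0.0736 0.0762] y 0.0469 0.1177 x 0.4286 0.4726
```

>>> drive_tool --pt "0 0.001 -0.005 0" --pt "0.015 0 0 0" --pt "0.02 0 0 0" --pt "0.02 0 0 0" --pt "0.02 0 0 0" --pt "0.01 0 0 0" --pt "0 0 0 0" --pt "0 0 0 0"

```text
time: 13.68
position: [0.5332, 0.0846, 0.1036]
tool_rot: [-0.001, 0.348, 0.937, -0.0]
wrist_force: [-0.6, 0.2, -0.2]
grip_width: 0.0311
grip_force: 39.8
```

>>> drive_tool --pt "0 0 -0.005 0" --pt "0 0 -0.004 0" --pt "0 0 0 0" --pt "0 0 0 0"

```text
time: 14.18
position: [0.534, 0.0847, 0.0948]
tool_rot: [-0.0, 0.348, 0.937, -0.0]
wrist_force: [-0.7, 0.1, -1.0]
grip_width: 0.0307
grip_force: 39.8
```

```bash
python3 -c "
from h import *
held('e')
a=cv2.imread('pics/escene.png')[120:300,180:400];cv2.imwrite('pics/ec.png',cv2.resize(a,(733,600),interpolation=cv2.INTER_CUBIC))"
```

```text
tcp [0.534  0.0847 0.0948]
scene block 219 [531.6  94.9] [95.8 39.5] 87.5 z [0.0567 0.0599] y 0.0473 0.1433 x 0.5098 0.5522
```

View pics/ec.png

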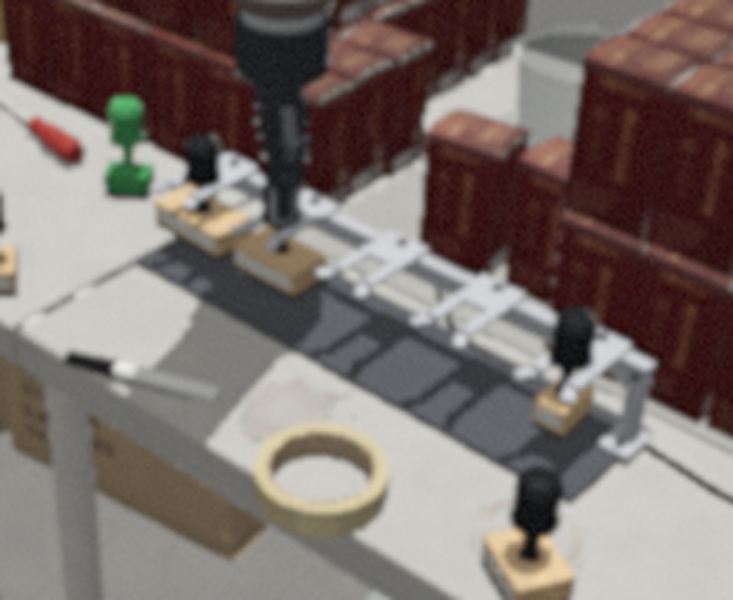

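The 70 is in hanger 2, with its block at (285,262) between the prongs beside the 84. I lower it and release.

>>> drive_tool --pt "0.002 0 0 0" --pt "0 0 -0.001 0" --pt "0 0 -0.001 0" --pt "0 0 0 0"

```text
time: 14.78
position: [0.5364, 0.0846, 0.0935]
tool_rot: [0.0, 0.348, 0.937, 0.0]
wrist_force: [-1.8, 0.2, 6.2]
grip_width: 0.031
grip_force: 40.6
```

>>> drive_tool --pt "0 0 0 0" --pt "0 0 0 0" --pt "0 0 0 0" --pt "0 0 0 0" --grip 0.055

```text
time: 15.28
position: [0.536, 0.0846, 0.0927]
tool_rot: [-0.0, 0.348, 0.937, -0.0]
wrist_force: [-0.1, -0.4, 0.9]
grip_width: 0.0547
grip_force: 0.0
```

>>> drive_tool --pt "0 0 0.02 0" --pt "0 0 0.04 0" --pt "0 0 0.05 0" --pt "-0.06 -0.05 0.03 0" --pt "-0.06 -0.06 0 0" --pt "-0.03 -0.06 0 0" --pt "0 -0.06 0 0" --pt "0 -0.06 0 0"

```text
time: 16.27
position: [0.4188, -0.1744, 0.2258]
tool_rot: [0.001, 0.348, 0.938, 0.0]
wrist_force: [1.3, -0.0, 0.2]
grip_width: 0.0551
grip_force: 0.0
```

>>> drive_tool --pt "0 -0.05 0 5" --pt "0 0 0 5" --pt "0 0 0 0" --pt "0 0 0 0"

```text
time: 16.77
position: [0.4192, -0.222, 0.2251]
tool_rot: [-0.0, 0.265, 0.964, 0.0]
wrist_force: [0.4, -0.1, 0.3]
grip_width: 0.0549
grip_force: 0.0
```

```bash
python3 -c "
from h import *
stamp((.397,-.262),'w3.png')
grab('scene','f.png')"
```

```text
tcp [ 0.4192 -0.222   0.2251] knob 1229 [ 399.2 -262.3] 15.9 zmax 0.0999
block 1348 [ 398.9 -262.4] [55.3 43.2] 60.3 z 0.0266
```

View pics/f.png

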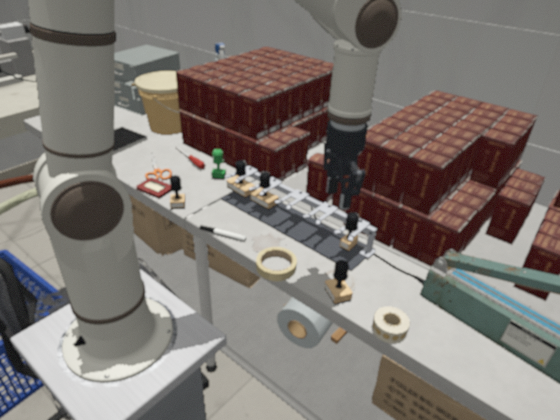

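The 70 hangs at (265,186), and the 56, at (340,280), is next.

>>> drive_tool --pt "-0.01 -0.02 -0.02 0" --pt "-0.011 -0.02 -0.035 0" --pt "0 0 -0.04 0" --pt "0 0 -0.04 0" --pt "0 0 -0.02 0" --pt "0 0 -0.005 0" --pt "0 0 0 0" --pt "0 0 0 0" --grip 0.065

```text
time: 17.88
position: [0.399, -0.2632, 0.0663]
tool_rot: [0.001, 0.265, 0.964, -0.0]
wrist_force: [0.4, 0.5, 0.3]
grip_width: 0.0651
grip_force: 0.0
```

>>> drive_tool --pt "0 0 0 0" --pt "0 0 0 0" --pt "0 0 0 0" --pt "0 0 0 0" --grip 0.02

```text
time: 18.38
position: [0.3986, -0.263, 0.066]
tool_rot: [0.001, 0.265, 0.964, -0.0]
wrist_force: [-0.8, 0.7, 6.0]
grip_width: 0.0305
grip_force: 39.2
```

>>> drive_tool --pt "0 0 0.02 0" --pt "0.005 0.01 0.04 0" --pt "0.01 0.03 0.04 5" --pt "0.01 0.05 0 8" --pt "0.01 0.06 0 8" --pt "0.011 0.06 0 8" --pt "0 0.03 0 1" --pt "0 0.012 0 0"

```text
time: 19.38
position: [0.4439, -0.009, 0.1652]
tool_rot: [-0.0, 0.005, 1.0, 0.0]
wrist_force: [0.3, -1.8, -0.3]
grip_width: 0.0308
grip_force: 39.8
```

>>> drive_tool --pt "0 0 -0.03 0" --pt "0 0 -0.028 0" --pt "0 0 0 0" --pt "0 0 0 0"

```text
time: 19.88
position: [0.4446, -0.0117, 0.1079]
tool_rot: [0.0, 0.007, 1.0, -0.0]
wrist_force: [0.5, -0.0, -0.8]
grip_width: 0.0309
grip_force: 39.8
```

```bash
python3 -c "
from h import *
held('g')"
```

```text
tcp [ 0.4446 -0.0117  0.1079]
scene block 247 [443.2 -12.6] [43.4 55.9] 0.2 z [0.0693 0.0726] y -0.0406 0.0154 x 0.4216 0.465
```

>>> drive_tool --pt "0.01 0.0015 -0.001 0" --pt "0.015 0 0 0" --pt "0.02 0 0 0" --pt "0.02 0 0 0" --pt "0.02 0 0 0" --pt "0.0065 0 0 0" --pt "0 0 0 0" --pt "0 0 0 0"

```text
time: 20.98
position: [0.5348, -0.0093, 0.106]
tool_rot: [-0.001, 0.007, 1.0, -0.0]
wrist_force: [0.1, 0.1, -1.6]
grip_width: 0.0309
grip_force: 39.8
```

>>> drive_tool --pt "0 0 -0.005 0" --pt "0 0 -0.004 0" --pt "0 0 0 0" --pt "0 0 0 0"

```text
time: 21.48
position: [0.5356, -0.0093, 0.0972]
tool_rot: [-0.0, 0.007, 1.0, 0.0]
wrist_force: [0.1, -0.3, -1.1]
grip_width: 0.0308
grip_force: 39.8
```

```bash
python3 -c "
from h import *
held('i')
a=cv2.imread('pics/iscene.png')[120:300,180:400];cv2.imwrite('pics/ic.png',cv2.resize(a,(733,600),interpolation=cv2.INTER_CUBIC))"
```

```text
tcp [ 0.5356 -0.0093  0.0972]
scene block 197 [532.1   5.5] [91.1 41.7] 82.6 z [0.0576 0.0611] y -0.0393 0.0507 x 0.5096 0.5541
```

View pics/ic.png

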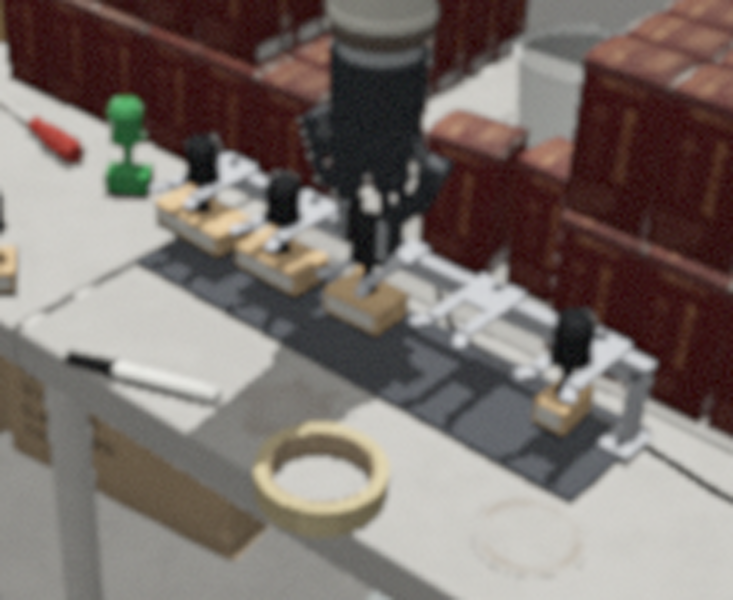

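The 56 is in hanger 3, with its block at (365,298). I lower it, release, and go for the 42 at about (.384,.288).

>>> drive_tool --pt "0.001 0 -0.0015 0" --pt "0 0 -0.0015 0" --pt "0 0 0 0"

```text
time: 21.95
position: [0.537, -0.0093, 0.095]
tool_rot: [0.0, 0.007, 1.0, -0.0]
wrist_force: [-2.5, 0.2, 5.9]
grip_width: 0.0305
grip_force: 40.7
```

>>> drive_tool --pt "0 0 0 0" --pt "0 0 0 0" --pt "0 0 0 0" --pt "0 0 0 0" --grip 0.055

```text
time: 22.45
position: [0.5366, -0.0093, 0.0941]
tool_rot: [-0.0, 0.007, 1.0, 0.0]
wrist_force: [-0.4, -0.5, 0.5]
grip_width: 0.0545
grip_force: 0.0
```

>>> drive_tool --pt "0 0 0.02 0" --pt "0 0 0.04 0" --pt "0 0 0.05 0" --pt "-0.05 0.05 0.03 0" --pt "-0.05 0.06 0 0" --pt "-0.03 0.06 0 0" --pt "0 0.06 0 0" --pt "0 0.04 0 0"

```text
time: 23.45
position: [0.4272, 0.2383, 0.2292]
tool_rot: [0.001, 0.005, 1.0, 0.001]
wrist_force: [1.1, -0.6, 1.1]
grip_width: 0.055
grip_force: 0.0
```

>>> drive_tool --pt "0 0 0 -10" --pt "0 0 0 -10" --pt "0 0 0 -10" --pt "0 0 0 -10" --pt "0 0 0 0" --pt "0 0 0 0"

```text
time: 24.2
position: [0.4279, 0.2353, 0.2286]
tool_rot: [-0.0, 0.347, 0.938, 0.0]
wrist_force: [-0.6, 0.8, 0.1]
grip_width: 0.0552
grip_force: 0.0
```

```bash
python3 -c "
from h import *
stamp((.384,.288),'w4.png')
a=np.hstack([cv2.imread('pics/w4.png')[:,:],grab('scene')['frame'][:,:,::-1]]);cv2.imwrite('pics/w4s.png',cv2.resize(a,(800,300)))"
```

```text
tcp [0.4279 0.2353 0.2286] knob 1358 [386.3 290.4] 16.0 zmax 0.1001
block 693 [386.2 290.5] [43.7 40.9] 47.9 z 0.0267
```

View pics/w4s.png

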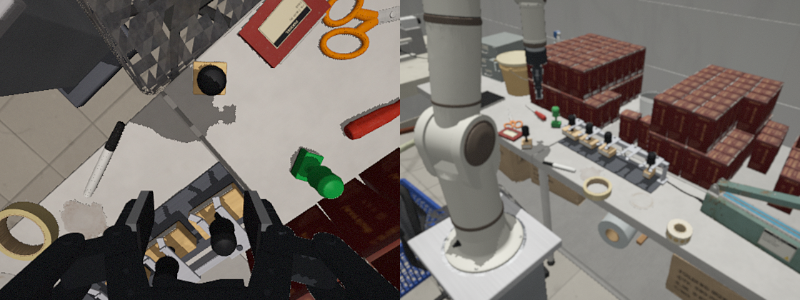

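The 42 is at (210,78) in the wrist half, aligned with the fingers; the 56 hangs at hanger 3.

>>> drive_tool --pt "-0.02 0.025 -0.01 0" --pt "-0.022 0.03 -0.03 0" --pt "0 0 -0.04 0" --pt "0 0 -0.04 0" --pt "0 0 -0.03 0" --pt "0 0 -0.013 0" --pt "0 0 0 0" --pt "0 0 0 0" --grip 0.065

```text
time: 25.3
position: [0.3868, 0.2909, 0.0667]
tool_rot: [0.001, 0.348, 0.937, 0.001]
wrist_force: [0.4, -0.8, -0.3]
grip_width: 0.0653
grip_force: 0.0
```

>>> drive_tool --pt "0 0 0 0" --pt "0 0 0 0" --pt "0 0 0 0" --pt "0 0 0 0" --grip 0.02

```text
time: 25.8
position: [0.3865, 0.2906, 0.0666]
tool_rot: [0.0, 0.348, 0.937, 0.001]
wrist_force: [-1.2, -0.9, 5.8]
grip_width: 0.031
grip_force: 39.1
```

Target pre-insert is (.444, −.106), turning +40°.

>>> drive_tool --pt "0 0 0.02 0" --pt "0.005 0 0.045 0" --pt "0.01 -0.01 0.045 8" --pt "0.01 -0.04 0.03 8" --pt "0.01 -0.06 0 8" --pt "0.01 -0.06 0 8" --pt "0.012 -0.06 0 8" --pt "0 -0.06 0 0"

```text
time: 26.8
position: [0.4432, 0.0022, 0.2063]
tool_rot: [0.001, 0.01, 1.0, 0.0]
wrist_force: [0.3, -0.2, -0.7]
grip_width: 0.0313
grip_force: 39.7
```

>>> drive_tool --pt "0 -0.06 0 0" --pt "0 -0.035 0 0" --pt "0 -0.012 -0.03 0" --pt "0 0 -0.04 0" --pt "0 0 -0.03 0" --pt "0 0 0 0" --pt "0 0 0 0"

```text
time: 27.68
position: [0.4433, -0.1029, 0.1067]
tool_rot: [0.001, 0.011, 1.0, -0.0]
wrist_force: [0.3, 0.1, -0.4]
grip_width: 0.0308
grip_force: 39.8
```

```bash
python3 -c "
from h import *
held('j')"
```

```text
tcp [ 0.4433 -0.1029  0.1067]
top block 28 [431.6 -83.4] [ 9.  19.1] 89.4 z [0.0656 0.0678] y -0.0879 -0.0788 x 0.4221 0.4412
scene block 220 [ 440.5 -104.1] [44.4 38.9] 89.5 z [0.0673 0.0703] y -0.1262 -0.0819 x 0.4209 0.46
```

>>> drive_tool --pt "0.01 -0.0025 0.001 0" --pt "0.015 0 0 0" --pt "0.02 0 0 0" --pt "0.02 0 0 0" --pt "0.02 0 0 0" --pt "0.0065 0 0 0" --pt "0 0 0 0" --pt "0 0 0 0"

```text
time: 28.78
position: [0.5332, -0.1054, 0.1065]
tool_rot: [-0.001, 0.011, 1.0, 0.0]
wrist_force: [-0.6, 0.1, -1.4]
grip_width: 0.0311
grip_force: 39.8
```

>>> drive_tool --pt "0.001 0 -0.005 0" --pt "0 0 -0.003 0" --pt "0 0 0 0" --pt "0 0 0 0"

```text
time: 29.28
position: [0.535, -0.1053, 0.0986]
tool_rot: [-0.0, 0.011, 1.0, 0.0]
wrist_force: [1.0, -0.0, -1.3]
grip_width: 0.0308
grip_force: 39.8
```

```bash
python3 -c "
from h import *
held('k')
a=cv2.imread('pics/kscene.png')[120:300,180:400];cv2.imwrite('pics/kc.png',cv2.resize(a,(733,600),interpolation=cv2.INTER_CUBIC))"
```

```text
tcp [ 0.535  -0.1053  0.0986]
scene block 164 [ 529.9 -106.9] [41.6 36. ] 84.9 z [0.056  0.0612] y -0.1273 -0.0849 x 0.5115 0.5474
```

View pics/kc.png

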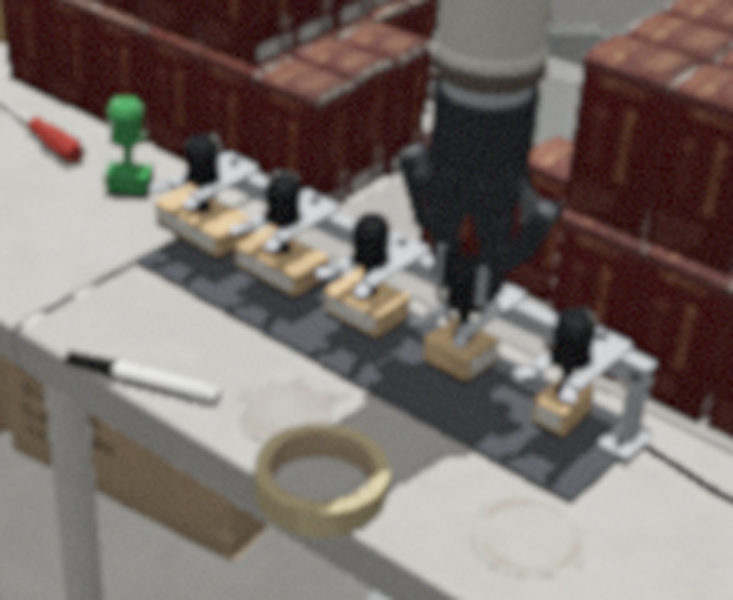

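The 42 is in hanger 4, with its block at (460,350). I lower it, release and retreat.

>>> drive_tool --pt "0 -0.001 -0.0015 0" --pt "0 0 -0.0015 0" --pt "0 0 0 0"

```text
time: 29.75
position: [0.535, -0.1065, 0.0957]
tool_rot: [-0.0, 0.011, 1.0, -0.0]
wrist_force: [0.1, -0.3, -0.3]
grip_width: 0.0314
grip_force: 39.8
```

>>> drive_tool --pt "0 0 0 0" --pt "0 0 0 0" --pt "0 0 0 0" --pt "0 0 0 0" --grip 0.055

```text
time: 30.25
position: [0.535, -0.1063, 0.0956]
tool_rot: [-0.0, 0.011, 1.0, 0.0]
wrist_force: [0.1, 0.0, 0.5]
grip_width: 0.0549
grip_force: 0.0
```

>>> drive_tool --pt "0 0 0.02 0" --pt "0 0 0.04 0" --pt "0 0 0.05 0" --pt "-0.03 0.05 0.04 0" --pt "-0.04 0.06 0.04 0" --pt "-0.02 0.06 0 0" --pt "0 0.06 0 0" --pt "0 0.06 0 0"

```text
time: 31.25
position: [0.4582, 0.1642, 0.272]
tool_rot: [0.001, 0.011, 1.0, 0.0]
wrist_force: [1.2, -0.6, -0.4]
grip_width: 0.0551
grip_force: 0.0
```

>>> drive_tool --pt "0 0.06 0 0" --pt "0 0.06 0 0" --pt "0 0.06 0 0" --pt "0 0.06 0 0" --pt "0 0 0 0" --pt "0 0 0 0" --pt "0 0 0 0" --pt "0 0 0 0"

```text
time: 32.25
position: [0.4592, 0.4011, 0.2716]
tool_rot: [0.0, 0.012, 1.0, -0.0]
wrist_force: [0.3, -1.0, -1.1]
grip_width: 0.055
grip_force: 0.0
```

```bash
python3 - <<'E'
from h import *
d=grab('top','z.png');P=pts(d);f=d['frame'].astype(int)
k=(P[...,2]>.095)&(P[...,2]<.14)&(f.max(-1)<75)&(abs(P[...,1])<.25)&(P[...,0]>.5)&(P[...,0]<.57)
L,m=N.label(k)
for i in range(1,m+1):
    q=P[L==i]
    if len(q)>20: c,r=cv2.minEnclosingCircle((q[:,:2]*1000).astype(np.float32)); print(len(q),np.round(c,1),round(r,1),q[:,2].max().round(4))
a=d['frame'][165:245,180:370,::-1]; b=grab('scene')['frame'][130:280,200:400,::-1]
cv2.imwrite('pics/zz.png',np.vstack([cv2.resize(a,(475,200),interpolation=2),cv2.resize(b,(475,356),interpolation=2)]))
E
```

```text
109 [ 531.8 -197.9] 15.3 0.1288
105 [535.5  -6.7] 15.6 0.1289
106 [ 533.9 -102.9] 15.5 0.1313
107 [536.2 182.6] 15.7 0.1303
108 [534.2  86.1] 14.9 0.129
```

View pics/zz.png

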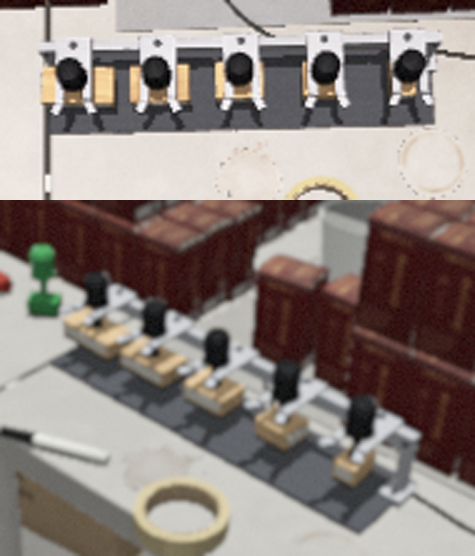

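All five hang in order, with knob tops at 0.129–0.131 m and spacings of 95–97 mm.

```bash
python3 -c "
from h import *
print(ctrl.finish_job())"
```

```text
the job is handed in; nothing more can be done
None
```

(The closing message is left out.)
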